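# Find the ripe avocado with the firmness tester

## Task

One of the three avocados in the tray is ripe. Take the firmness tester from its stand and press its sprung pin straight down into the bare spot on top of one avocado after another, gently, with about 6 N for half a second and never as much as 10 N, until you find the one in which the pin sinks in deep. Put the tester back upright in its stand and stand that ripe avocado on the chopping board, leaving the other two standing in their nests.

Things in the scene. Friction and masses are not known exactly. Their poses are not given: they have to be found in the camera images.
- tester_grip (a point): centre of the grip of the firmness tester: an upright white cylinder, 32 mm wide and 56 mm long; z is its axis (up). A black cap ends 34 mm above this point
- tester: the whole loose tester, about 165 g; origin 34 mm below the centre of its grip, at the underside of a black disc (54 mm wide, 6 mm thick) that rests on the rim of the stand; below the disc a metal sleeve, 27 mm wide and 28 mm long, hangs loosely in the stand's hole; out of it the sprung steel pin sticks straight down 14 mm
- pin_tip (a point): tip of the tester's round steel pin (8 mm wide), 76 mm below the centre of the grip when not pressed
- tester_pin (a joint): how far the pin is pushed back into the tester, m: 0 free, 0.012 fully in. Its spring takes 1 N per mm (so this tells the force; a red rod rises from the cap by the same amount). The travel of the tester after touching, less this, is how far the pin has sunk into the flesh
- stand_top (a point): centre of the mouth of the tester's fixed round grey stand, 55 mm above the worktop; the hole is 36 mm wide and 48 mm deep, the stand 68 mm wide at the top, 96 mm at the foot
- tray_middle (a point): centre of the top face of the fixed wooden tray (95 x 285 mm, 12 mm thick, long side along its y) that holds the avocados in three nests 95 mm apart along y; each nest is a dark ring 8 mm high and 62 mm wide; the avocado stands loosely inside it on the tray's top face
- avocado_1_mid (a point): centre of a dark green, pear-shaped avocado, loose, upright on its flat base in a nest of the tray; 60 mm wide at and just below this point, which lies on its upright axis (z), 37 mm above its base. 70 to 80 mm tall (each differs): its flat top, with the test spot, lies 32 to 43 mm above this point; feel for it. About 190 g
- avocado_2_mid (a point): centre of a dark green, pear-shaped avocado, loose, upright on its flat base in a nest of the tray; 60 mm wide at and just below this point, which lies on its upright axis (z), 37 mm above its base. 70 to 80 mm tall (each differs): its flat top, with the test spot, lies 32 to 43 mm above this point; feel for it. About 190 g
- avocado_3_mid (a point): centre of a dark green, pear-shaped avocado, loose, upright on its flat base in a nest of the tray; 60 mm wide at and just below this point, which lies on its upright axis (z), 37 mm above its base. 70 to 80 mm tall (each differs): its flat top, with the test spot, lies 32 to 43 mm above this point; feel for it. About 190 g
- board_top (a point): centre of the top face of the fixed wooden chopping board (190 mm along its x, 150 mm along its y, 16 mm thick)
- avocado_1: the whole avocado; origin at the centre of its base. On its top a 19 mm disc of skin is cut away, baring pale flesh, the test spot, level with the top. Which of the three is ripe cannot be seen
- avocado_2: the whole avocado; origin at the centre of its base. On its top a 19 mm disc of skin is cut away, baring pale flesh, the test spot, level with the top. Which of the three is ripe cannot be seen
- avocado_3: the whole avocado; origin at the centre of its base. On its top a 19 mm disc of skin is cut away, baring pale flesh, the test spot, level with the top. Which of the three is ripe cannot be seen
- avocado_1_flesh (a joint): depth of the dent in the bare flesh on top of this avocado, m (0 before pressing). Under the pin the flesh of the one ripe avocado yields at about 3.5 N: the pin sinks in to about 10 mm, and the dent stays. The flesh of the two unripe ones gives about 0.3 mm per N and springs back
- avocado_2_flesh (a joint): depth of the dent in the bare flesh on top of this avocado, m (0 before pressing). Under the pin the flesh of the one ripe avocado yields at about 3.5 N: the pin sinks in to about 10 mm, and the dent stays. The flesh of the two unripe ones gives about 0.3 mm per N and springs back
- avocado_3_flesh (a joint): depth of the dent in the bare flesh on top of this avocado, m (0 before pressing). Under the pin the flesh of the one ripe avocado yields at about 3.5 N: the pin sinks in to about 10 mm, and the dent stays. The flesh of the two unripe ones gives about 0.3 mm per N and springs back
Mind the look-alikes: they are no part of the job. Leave any red look-alike of the avocado_3 alone.

How it is judged:
By the outcome, as a careful person would: the job done as asked, in the order asked, and still so for the second after the job is handed in, with the robot touching nothing.
It also fails if it takes over 72 s, if anything falls off the work surface, if the arm or the gripper's body presses on something with over 40 N, if the wrist force passes 120 N, or if a joint passes its speed limit or range.

## Robot

A 7-joint arm with a two-finger parallel gripper is mounted at the origin on a cart in front of the work surface, level with it; the furniture and walls round the work are solid. World frame = base frame: x ahead of the robot, y to its left, z up, the work surface at z = 0. Lengths are in m, angles in rad, forces in N, time in s.
With the tool pointing down it reaches from about 0.4 to 0.9 m from the base axis. Payload 5.5 kg.
Tool frame: the origin (TCP) lies between the finger pads; the fingertips stand 8 mm ahead of it and the grasp point (between the pads) lies 11 mm behind it; z points along the fingers, y is the line along which they close (so a half turn about z gives the same grasp; the last joint's range is limited). The gripper opens to 92 mm and grips with 3 to 60 N. Pads are 19 mm wide; open, the fingers measure 130 mm over their backs; the gripper's body (75 mm by 190 mm) begins 47 mm behind the grasp point.
Start: joints at [-1.041, 0.501, -0.427, 1.55, 0.221, 1.138, -0.21], TCP at [0.171, 0.627, 0.235] pointing down, gripper open.
Joint ranges: [-2.88, 2.88], [-0.31, 2.03], [-1.54, 1.56], [0.2, 2.42], [-1.41, 4.55], [0.19, 2.02], [-2.57, 2.57]. Speed limits (rad/s): [2.57, 2.57, 3.14, 3.14, 3.14, 3.14, 3.14].

## Interface

Orientations are given as a unit quaternion [x, y, z, w].
In Python, from bench import telemetry, vision, job gives the robot as it stands.
- The arm moves only by the tool jog_arm, never from a script. Its argument "plan" is one flat list of numbers, 6 for each row, row after row: the shift along the world's x, y, z in units of 7.5 cm (1.0 is 7.5 cm), then the turn, a rotation vector about the world's x, y, z in units of 2 rad (1.0 is 2 rad). A call has 1 to 12 rows; each row shifts and turns the commanded pose from where the row before left it; what a row does not reach is not made up. A row lasts 1/12 s, in which the tool goes at most 41.7 mm and 7.16 degrees, less where a joint would pass 70% of its speed; a pose out of reach is approached as far as the arm can. A call with a number of a shift or a turn outside -1 to 1 is refused whole. A call with a gripper value outside its range is refused whole. "claw" is the finger opening in mm, from 0 to 91.8, set as the call begins (left out, the last holds). The fingers move at their own pace and stop on an object; the grip force is fixed at half the most. Time passes only in rows, so rows that do not move let the fingers close. It gives the time, the measured TCP pose, the force, the opening and the grip force at its end, in the units of the state.
- telemetry.state(): the state, without advancing time (a new reading comes with each control period).
- vision.grab_frame(name): name is "side" or "top" or "wrist"; returns a dict with "color" (400x640x3 uint8, red, green, blue), "z_map" (400x640 float32, m along the optical axis (not along the pixel's ray), 0 where there is no reading), "vfov" (degrees; the focal length in pixels is half the picture's height over the tangent of half this angle, whatever the lens; pixels are square), "cx", "cy" (the principal point, pixels), "R" (3x3) and "t" (3): a world point X has camera coordinates R X + t; the wrist camera has in their place "mount" (4x4, takes a point from camera to tool coordinates, whose origin is the TCP and whose axes are the flange's). Camera axes: x right, y down, z forward; pixel columns grow to the right and rows downward; lengths in m; the calibration is good to about 2 mm. A picture is of the moment at which its call begins: read the wrist's pose just before it.
- job.hand_in(): hands the job in; it is judged then, once.
The state is a dict: "t": time; "joints": joint angles; "qd": joint speeds; "joint_torque": joint torques, N m; "position": TCP position; "tool_rot": TCP orientation; "contact_force": force on the tool from outside, world axes, zero at the start; "moment": the same for the moment, N m; "finger_gap": finger opening in m; "finger_force": force on a finger pad.
Only numpy, scipy, OpenCV 4.12 (cv2) and the standard library are available. Lean on these libraries where they do the work, as an engineer would, in place of code of your own. Each camera call takes 0.05 s, during which the arm holds its last target. There are 200 camera calls.

## Working session

There is one attempt and no reset: what is moved stays moved. The work goes in short steps, Python scripts to look and compute and a tool call to move; the robot and the scene stay as the last step left them, time stands still between calls to the robot, and variables do not carry over. Pictures are saved under pics/ and viewed, at most 10 in all, crops included, and the job is handed in when it is done.

Besides the shell and the picture viewer there is one more tool, called after "Call:" as name(argument=value, ...) on one line, values as JSON. jog_arm: Moves the arm, as the interface text tells. Its arguments: {"type":"object","properties":{"plan":{"type":"array"},"claw":{"type":"number"}},"required":["plan"]}

```bash
mkdir -p pics; cat > h.py <<'E'
import numpy as np, cv2
from bench import telemetry, vision, job
def cloud(f):
    z=f["z_map"]; h,w=z.shape; fl=h/2/np.tan(np.radians(f["vfov"])/2)
    v,u=np.mgrid[:h,:w]; c=np.stack([(u-f["cx"])/fl*z,(v-f["cy"])/fl*z,z],-1)
    P=(c-np.array(f["t"]))@np.array(f["R"]); P[z==0]=np.nan
    return P
def save(f,n): cv2.imwrite(f"pics/{n}.png",f["color"][:,:,::-1])
E
python3 - <<'E'
from h import *
print(telemetry.state())
a=vision.grab_frame("top");b=vision.grab_frame("side")
for f,n in((a,"top"),(b,"side")): np.savez(n,P=cloud(f),**f)
cv2.imwrite("pics/both.png",cv2.resize(np.vstack([a["color"],b["color"]])[:,:,::-1],None,fx=.75,fy=.75))
for f in(a,b): print(f["R"],f["t"],f["vfov"],f["cx"],f["cy"])
E
```

```text
{'t': 0.0, 'joints': array([-1.04082909,  0.50185225, -0.42678345,  1.55144722,  0.22081213,
        1.13831312, -0.21032594]), 'qd': array([ 0.00012098, -0.00078474, -0.0017329 , -0.00138324, -0.00082234,
        0.0006419 ,  0.00021681]), 'joint_torque': array([ 3.02795106e-04, -5.66608894e+01, -5.81641808e+00, -2.79122490e+01,
       -6.86308416e-02,  3.06199689e-02,  1.84704854e-04]), 'position': array([0.17121965, 0.62632835, 0.23367606]), 'tool_rot': array([ 1.32975183e-01,  9.91118883e-01, -9.68046335e-04, -1.55317607e-04]), 'contact_force': array([ 0.77815394,  0.16376808, -0.24665897]), 'moment': array([-0.02936405,  0.02458413,  0.0258439 ]), 'finger_force': 0.0, 'finger_gap': 0.09178879457925002}
[[ 2.25508843e-02 -9.99745375e-01 -8.02355526e-04]
 [-9.90201503e-01 -2.22249610e-02 -1.37866003e-01]
 [ 1.37813066e-01  3.90349392e-03 -9.90450565e-01]] [0.07600795 0.44138576 1.00408637] 56.16773243797512 325.19812355708075 200.62916127929913
[[ 0.98333111  0.18156146 -0.00976548]
 [ 0.15109771 -0.84585545 -0.5115643 ]
 [-0.10114055  0.50156155 -0.8591895 ]] [-0.46141631  0.04052778  1.32164893] 52.78281697939522 319.099079027013 200.637828374309
```

View pics/both.png

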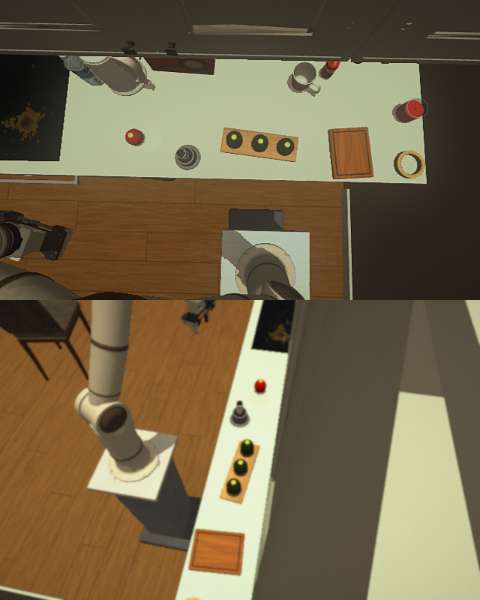

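The top view (half on top) shows the red look-alike at (135,137), the tester in its stand at (188,157), the tray with three avocados at (234..287,139..146) and the board at (350,153). These are pixels of the 0.75-scale picture. Next I measure from colour and depth.

```bash
python3 - <<'E'
from h import *
for n in("top","side"):
    d=np.load(n+".npz");P=d["P"];c=d["color"];hsv=cv2.cvtColor(c,cv2.COLOR_RGB2HSV)
    H,S,V=[hsv[...,i].astype(int) for i in range(3)]
    x,y,z=P[...,0],P[...,1],P[...,2]
    work=(x>.3)&(x<.95)&(abs(y)<.7)&(z>-.02)&(z<.3)
    print(n,"table z",np.nanmedian(z[work&(S<60)&(V>150)&(abs(z)<.02)]))
    # pale spots
    def comps(m,tag,lo):
        k,l,s,ce=cv2.connectedComponentsWithStats(m.astype(np.uint8))
        for i in range(1,k):
            if s[i,4]>=lo:
                p=P[l==i]; print(tag,ce[i].round(1),s[i,4],np.nanmedian(p,0).round(4),"zmax",np.nanpercentile(p[:,2],97).round(4), "mean",np.nanmean(p,0).round(4))
    comps(work&(H>22)&(H<45)&(S>90)&(V>120)&(z>.05),"spot",6)
    for (b,t) in((.01,.2),): comps(work&(z>.045)&(z<.3)&(y>-.2)&(y<.5),"tall",20)
    comps(work&(z>.10)&(y>-.2)&(y<.5),"tall10",10)
    wood=work&(H>5)&(H<22)&(S>80)&(z<.03)&(z>.004)
    k,l,s,ce=cv2.connectedComponentsWithStats(cv2.morphologyEx(wood.astype(np.uint8),cv2.MORPH_CLOSE,np.ones((5,5))))
    for i in range(1,k):
        if s[i,4]>400:
            q=P[(l==i)&wood]; q=q[np.isfinite(q[:,0])]
            r=cv2.minAreaRect((q[:,:2]*1000).astype(np.float32)); print("wood",ce[i],s[i,4],r,np.median(q[:,2]))
a=np.load("top.npz")["color"]; b=np.load("side.npz")["color"]
cv2.imwrite("pics/crop.png",np.vstack([cv2.resize(a[150:260,160:520],None,fx=2.2,fy=2.2),cv2.resize(b[90:290,240:400],None,fx=1.7,fy=1.7) if 0 else cv2.resize(b[100:250,240:480],(792,320))])[:,:,::-1])
E
```

```text
top table z -0.00026588406334279415
spot [173.5 179.7] 31 [0.4808 0.4925 0.07  ] zmax 0.0729 mean [0.4815 0.4928 0.07  ]
spot [311.5 182.2] 41 [0.4794 0.1216 0.0904] zmax 0.093 mean [0.4792 0.1227 0.0904]
spot [347.  187.5] 38 [0.4687 0.0291 0.0815] zmax 0.0856 mean [0.4687 0.029  0.0814]
spot [382.6 192.3] 41 [ 0.4578 -0.065   0.0859] zmax 0.0882 mean [ 0.4574 -0.0641  0.0855]
tall [175.9  92.4] 985 [0.6854 0.4682 0.1538] zmax 0.243 mean [0.6892 0.4683 0.1536]
tall [242.3  83.6] 1172 [0.7472 0.3158 0.0882] zmax 0.1299 mean [0.7478 0.3187 0.0885]
tall [407.9  99.6] 699 [ 0.7235 -0.1362  0.0826] zmax 0.1024 mean [ 0.7163 -0.1336  0.0796]
tall [178.8 181.3] 277 [0.4782 0.4822 0.0612] zmax 0.0715 mean [0.4791 0.4823 0.0602]
tall [312.3 184.8] 380 [0.474  0.1211 0.0806] zmax 0.0924 mean [0.4745 0.1208 0.0783]
tall [346.7 189.6] 379 [0.4644 0.0292 0.0714] zmax 0.083 mean [0.4649 0.0293 0.0703]
tall [381.  194.3] 386 [ 0.453  -0.061   0.0754] zmax 0.0869 mean [ 0.4538 -0.0618  0.0737]
tall [246.6 207.1] 506 [0.4096 0.2897 0.0603] zmax 0.1238 mean [0.4114 0.292  0.0761]
tall10 [172.8  88.9]
[... 1610 characters left out ...]
6 mean [0.4184 0.2869 0.0775]
tall [329.5 194.9] 286 [0.4834 0.1083 0.0769] zmax 0.0931 mean [0.4828 0.1102 0.0748]
tall [320.8 220.6] 285 [0.4723 0.0172 0.0705] zmax 0.0838 mean [0.4719 0.0185 0.0694]
tall [311.6 247.3] 324 [ 0.4618 -0.0756  0.0738] zmax 0.0875 mean [ 0.4613 -0.0743  0.0721]
tall10 [319.5 138.8] 91 [0.4179 0.2901 0.12  ] zmax 0.1252 mean [0.4179 0.2918 0.1174]
wood [319.56050955 232.95258316] 1413 ((468.5993347167969, 26.785682678222656), (283.0181884765625, 94.43071746826172), 83.47699737548828) 0.01219238689722477
wood [289.43927445 335.62197687] 3804 ((444.49188232421875, -315.1622314453125), (188.56678771972656, 148.7109832763672), 4.75006103515625) 0.015842734336413825
```

View pics/crop.png

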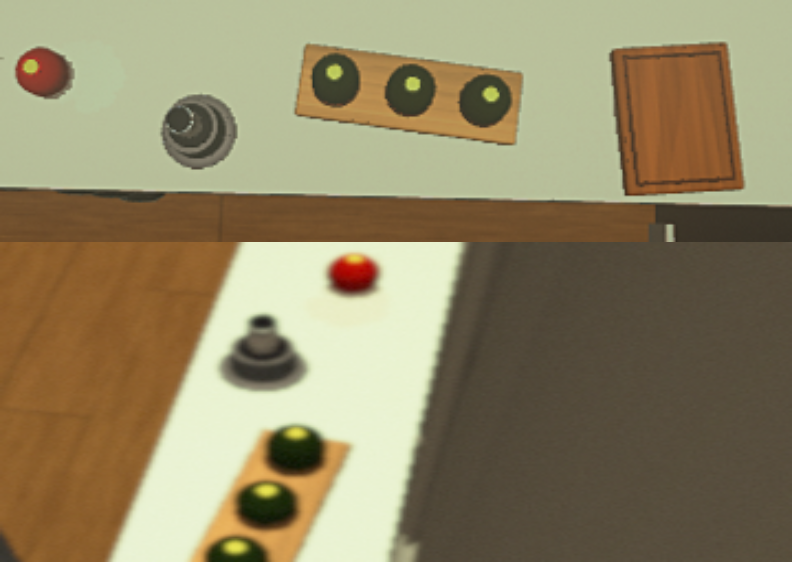

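The crop shows the red look-alike at (42,73), the tester at (182,122), three avocados at (335,78), (411,88) and (488,98), and the empty board at (680,118). I'll move above the tester and refine with the wrist camera.

Call:
jog_arm(plan=[0.27, -0.371, 0, 0, 0, 0, 0.27, -0.371, 0, 0, 0, 0, 0.27, -0.371, 0, 0, 0, 0, 0.27, -0.371, 0, 0, 0, 0, 0.27, -0.371, 0, 0, 0, 0, 0.27, -0.371, 0, 0, 0, 0, 0.27, -0.371, 0, 0, 0, 0, 0.27, -0.371, 0, 0, 0, 0, 0.27, -0.371, 0, 0, 0, 0, 0.27, -0.371, 0, 0, 0, 0, 0.27, -0.371, 0, 0, 0, 0, 0.27, -0.371, 0, 0, 0, 0])

```text
t: 1.1
position: [0.4148, 0.2914, 0.2345]
tool_rot: [0.133, 0.991, -0.0, -0.0]
contact_force: [0.8, 0.7, -0.5]
finger_gap: 0.0921
finger_force: 0.0
```

```bash
cat >> h.py <<'E'
from scipy.spatial.transform import Rotation as Ro
def wcloud(f,s):
    z=f["z_map"]; h,w=z.shape; fl=h/2/np.tan(np.radians(f["vfov"])/2)
    v,u=np.mgrid[:h,:w]; c=np.stack([(u-f["cx"])/fl*z,(v-f["cy"])/fl*z,z],-1)
    M=np.array(f["mount"]); P=(c@M[:3,:3].T+M[:3,3])@Ro.from_quat(s["tool_rot"]).as_matrix().T+s["position"]
    P[z==0]=np.nan; return P
def wrist(n):
    s=telemetry.state(); f=vision.grab_frame("wrist"); save(f,n); P=wcloud(f,s); np.savez("w_"+n,P=P,color=f["color"]); return s,f,P
E
python3 - <<'E'
from h import *
s,f,P=wrist("w1"); print(s["t"],s["position"],s["tool_rot"],s["joints"],s["contact_force"]); print(f["mount"],f["vfov"])
x,y,z=P[...,0],P[...,1],P[...,2]
for n in("top.npz","side.npz",None):
    Q=np.load(n)["P"] if n else P
    for a,b in((.117,.13),(.112,.13),(.053,.063)):
        m=(Q[...,2]>a)&(Q[...,2]<b)&(abs(Q[...,0]-.414)<.06)&(abs(Q[...,1]-.291)<.06)
        q=Q[m]; 
        if len(q)>5:
            (c,r)=cv2.minEnclosingCircle((q[:,:2]*1000).astype(np.float32)); print(n,a,len(q),q.mean(0).round(4),np.round(c,1),round(r,1),np.median(q[:,2]))
E
```

```text
1.1 [0.41482673 0.29138473 0.23453028] [ 1.32989833e-01  9.91117376e-01 -1.55407634e-04 -1.63966690e-04] [-0.40957211  0.22828258 -0.29342598  1.90832544  0.07703395  1.01620882
  0.56757359] [ 0.75396289  0.714605   -0.51450001]
[[ 4.54145736e-04 -9.52106990e-01 -3.05764736e-01  8.16518126e-02]
 [ 9.99999869e-01  5.04277275e-04 -8.49680753e-05 -6.88495374e-04]
 [ 2.35088906e-04 -3.05764658e-01  9.52107094e-01 -1.49793638e-01]
 [ 0.00000000e+00  0.00000000e+00  0.00000000e+00  1.00000000e+00]] 70.27693714833151
top.npz 0.117 108 [0.4146 0.2968 0.1217] [415.  297.6] 15.3 0.12193386341694394
top.npz 0.112 125 [0.4139 0.296  0.1208] [414.5 296.9] 15.6 0.12173599783990642
top.npz 0.053 263 [0.4109 0.2923 0.0575] [415.  297.1] 34.1 0.05703497888395219
side.npz 0.117 57 [0.4169 0.295  0.1218] [415.9 296.2] 16.1 0.12197845266929275
side.npz 0.112 72 [0.4172 0.2933 0.1203] [416.3 296.3] 16.2 0.1211059858737456
side.npz 0.053 139 [0.4174 0.2873 0.058 ] [415.3 294.4] 35.0 0.0581910172763015
None 0.117 692 [0.4143 0.2964 0.1223] [414.9 296.4] 15.3 0.12252262778791007
None 0.112 795 [0.4133 0.2967 0.1215] [415.3 296.3] 15.8 0.12237966016528058
None 0.053 1441 [0.4054 0.2988 0.0577] [414.7 296.7] 33.9 0.05698709178047362
```

View pics/w1.png

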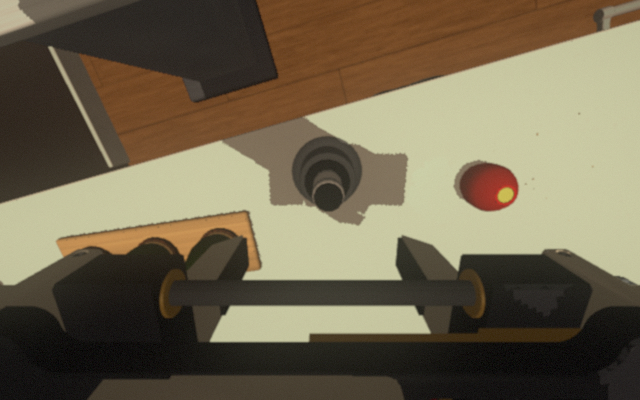

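The wrist view shows the tester's cap at (328,192) between the fingers, with the stand below it and the red look-alike at (489,187). Cap and stand both centre at about (0.415, 0.2965). I'll descend, grip and lift.

Call:
jog_arm(plan=[0, 0.0075, -0.232, 0, 0, 0, 0, 0.0075, -0.232, 0, 0, 0, 0, 0.0075, -0.232, 0, 0, 0, 0, 0.0075, -0.232, 0, 0, 0, 0, 0.0075, -0.232, 0, 0, 0, 0, 0.0075, -0.232, 0, 0, 0, 0, 0.0075, -0.232, 0, 0, 0, 0, 0.0075, -0.232, 0, 0, 0, 0, 0.0075, -0.232, 0, 0, 0, 0, 0, 0, 0, 0, 0])

```text
t: 1.98
position: [0.4119, 0.2967, 0.0749]
tool_rot: [0.133, 0.991, -0.002, -0.002]
contact_force: [-1.2, -0.3, -0.8]
finger_gap: 0.0916
finger_force: 0.0
```

Call:
jog_arm(plan=[0, 0, 0, 0, 0, 0, 0, 0, 0, 0, 0, 0, 0, 0, 0, 0, 0, 0, 0, 0, 0, 0, 0, 0, 0, 0, 0, 0, 0, 0, 0, 0, 0, 0, 0, 0, 0, 0, 0, 0, 0, 0, 0, 0, 0, 0, 0, 0, 0, 0, 0, 0, 0, 0, 0, 0, 0, 0, 0, 0], claw=20)

```text
t: 2.82
position: [0.4143, 0.2981, 0.0782]
tool_rot: [0.133, 0.991, -0.0, -0.0]
contact_force: [-1.0, -0.1, 2.1]
finger_gap: 0.0316
finger_force: 30.0
```

Call:
jog_arm(plan=[0, 0, 0.1, 0, 0, 0, 0, 0, 0.2, 0, 0, 0, 0, 0, 0.2, 0, 0, 0, 0, 0, 0.2, 0, 0, 0, 0, 0, 0.3, 0, 0, 0, 0, 0, 0.3, 0, 0, 0, 0, 0, 0.3, 0, 0, 0, 0, 0, 0, 0, 0, 0])

```text
t: 3.48
position: [0.4164, 0.3, 0.2027]
tool_rot: [0.133, 0.991, 0.002, 0.003]
contact_force: [0.8, 0.6, -1.3]
finger_gap: 0.0313
finger_force: 30.0
```

Call:
jog_arm(plan=[0.108, -0.293, 0, 0, 0, 0, 0.108, -0.293, 0, 0, 0, 0, 0.108, -0.293, 0, 0, 0, 0, 0.108, -0.293, 0, 0, 0, 0, 0.108, -0.293, 0, 0, 0, 0, 0.108, -0.293, 0, 0, 0, 0, 0.108, -0.293, 0, 0, 0, 0, 0.108, -0.293, 0, 0, 0, 0, 0, 0, 0, 0, 0, 0, 0, 0, 0, 0, 0, 0, 0, 0, 0, 0, 0, 0])

```text
t: 4.4
position: [0.4785, 0.1228, 0.1977]
tool_rot: [0.133, 0.991, 0.0, -0.001]
contact_force: [-0.7, 0.1, -2.6]
finger_gap: 0.0316
finger_force: 30.0
```

```bash
python3 - <<'E'
from h import *
s,f,P=wrist("w2"); print(s["t"],s["position"],s["contact_force"])
a=vision.grab_frame("top");b=vision.grab_frame("side")
for i,g in enumerate((a,b)): np.savez("t2_%d"%i,P=cloud(g),**g)
cv2.imwrite("pics/press0.png",np.vstack([f["color"][100:260,160:560],cv2.resize(b["color"][140:240,230:430],(400,200))])[:,:,::-1])
E
```

```text
4.4 [0.47848234 0.12280049 0.19767204] [-0.70473044  0.1368659  -2.57415592]
```

View pics/press0.png

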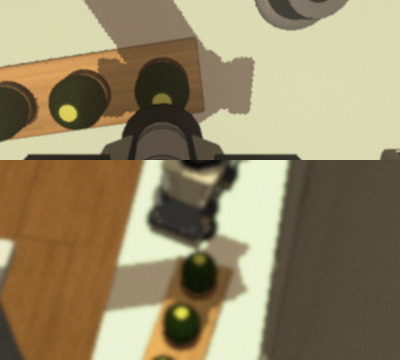

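The pin points at the spot of avocado A, under the gripper at (160,100), with its neighbours standing free. I'll descend to just above it, then press in small steps.

Call:
jog_arm(plan=[0.005, -0.005, -0.1, 0, 0, 0, 0, 0, -0.1, 0, 0, 0, 0, 0, -0.1, 0, 0, 0, 0, 0, -0.1, 0, 0, 0, 0, 0, -0.1, 0, 0, 0, 0, 0, 0, 0, 0, 0, 0, 0, 0, 0, 0, 0, 0, 0, 0, 0, 0, 0, 0, 0, 0, 0, 0, 0])

```text
t: 5.3
position: [0.4799, 0.1221, 0.161]
tool_rot: [0.133, 0.991, 0.0, 0.0]
contact_force: [-0.0, 0.3, -1.6]
finger_gap: 0.031
finger_force: 30.0
```

Call:
jog_arm(plan=[0, 0, -0.0133, 0, 0, 0, 0, 0, -0.0133, 0, 0, 0, 0, 0, -0.0133, 0, 0, 0, 0, 0, -0.0133, 0, 0, 0, 0, 0, -0.0133, 0, 0, 0, 0, 0, -0.0133, 0, 0, 0, 0, 0, 0, 0, 0, 0, 0, 0, 0, 0, 0, 0, 0, 0, 0, 0, 0, 0])

```text
t: 6.05
position: [0.4796, 0.122, 0.1548]
tool_rot: [0.133, 0.991, 0.0, 0.0]
contact_force: [-0.7, -0.3, -0.8]
finger_gap: 0.0314
finger_force: 30.0
```

Call:
jog_arm(plan=[0, 0, -0.0133, 0, 0, 0, 0, 0, -0.0133, 0, 0, 0, 0, 0, -0.0133, 0, 0, 0, 0, 0, 0, 0, 0, 0, 0, 0, 0, 0, 0, 0])

```text
t: 6.47
position: [0.4797, 0.122, 0.1518]
tool_rot: [0.133, 0.991, 0.0, 0.0]
contact_force: [-0.3, -0.7, 1.7]
finger_gap: 0.0313
finger_force: 30.0
```

Call:
jog_arm(plan=[0, 0, -0.0133, 0, 0, 0, 0, 0, -0.0133, 0, 0, 0, 0, 0, 0, 0, 0, 0, 0, 0, 0, 0, 0, 0])

```text
t: 6.8
position: [0.4797, 0.122, 0.1498]
tool_rot: [0.133, 0.991, 0.0, 0.0]
contact_force: [-0.1, -1.1, 3.7]
finger_gap: 0.0313
finger_force: 30.0
```

Call:
jog_arm(plan=[0, 0, -0.011, 0, 0, 0, 0, 0, 0, 0, 0, 0, 0, 0, 0, 0, 0, 0, 0, 0, 0, 0, 0, 0, 0, 0, 0, 0, 0, 0, 0, 0, 0, 0, 0, 0, 0, 0, 0, 0, 0, 0, 0, 0, 0, 0, 0, 0])

```text
t: 7.47
position: [0.4796, 0.122, 0.1489]
tool_rot: [0.133, 0.991, 0.0, 0.0]
contact_force: [0.0, -0.6, 4.3]
finger_gap: 0.032
finger_force: 30.0
```

```bash
python3 - <<'E'
from h import *
F=[]
for i in range(4):
    f=vision.grab_frame("side"); s=telemetry.state(); F.append(s["contact_force"][2])
print(np.round(F,2),s["position"],s["t"])
E
```

```text
[4.19 3.07 4.55 4.44] [0.47960467 0.12202151 0.14888586] 7.6667
```

A gives only about 1.7 mm at about 5.7 N, so it is unripe. Next is B.

Call:
jog_arm(plan=[0, 0, 0.1, 0, 0, 0, 0, 0, 0.15, 0, 0, 0, 0, 0, 0.15, 0, 0, 0, -0.037, -0.313, 0, 0, 0, 0, -0.037, -0.313, 0, 0, 0, 0, -0.037, -0.313, 0, 0, 0, 0, -0.037, -0.313, 0, 0, 0, 0, 0, 0, 0, 0, 0, 0, 0, 0, 0, 0, 0, 0, 0, 0, -0.12, 0, 0, 0, 0, 0, -0.12, 0, 0, 0, 0, 0, -0.12, 0, 0, 0])

```text
t: 8.67
position: [0.4681, 0.0293, 0.1507]
tool_rot: [0.132, 0.991, 0.0, -0.0]
contact_force: [0.5, 0.4, -1.2]
finger_gap: 0.0312
finger_force: 30.0
```

Call:
jog_arm(plan=[0, 0, 0, 0, 0, 0, 0, 0, 0, 0, 0, 0, 0, 0, 0, 0, 0, 0, 0, 0, 0, 0, 0, 0, 0, 0, 0, 0, 0, 0, 0, 0, 0, 0, 0, 0])

```text
t: 9.17
position: [0.4687, 0.0281, 0.1522]
tool_rot: [0.133, 0.991, 0.0, 0.0]
contact_force: [-0.9, -0.4, -2.4]
finger_gap: 0.0313
finger_force: 30.0
```

Call:
jog_arm(plan=[0, 0, -0.0133, 0, 0, 0, 0, 0, -0.0133, 0, 0, 0, 0, 0, -0.0133, 0, 0, 0, 0, 0, -0.0133, 0, 0, 0, 0, 0, -0.0133, 0, 0, 0, 0, 0, -0.0133, 0, 0, 0, 0, 0, 0, 0, 0, 0, 0, 0, 0, 0, 0, 0, 0, 0, 0, 0, 0, 0])

```text
t: 9.92
position: [0.4685, 0.0281, 0.1459]
tool_rot: [0.133, 0.991, -0.0, 0.0]
contact_force: [-0.3, -0.1, 0.9]
finger_gap: 0.0317
finger_force: 30.0
```

Call:
jog_arm(plan=[0, 0, -0.0133, 0, 0, 0, 0, 0, -0.0133, 0, 0, 0, 0, 0, 0, 0, 0, 0, 0, 0, 0, 0, 0, 0, 0, 0, 0, 0, 0, 0])

```text
t: 10.33
position: [0.4685, 0.0281, 0.1439]
tool_rot: [0.133, 0.991, 0.0, 0.0]
contact_force: [-0.3, -0.1, 1.0]
finger_gap: 0.0314
finger_force: 30.0
```

Call:
jog_arm(plan=[0, 0, -0.0133, 0, 0, 0, 0, 0, -0.0133, 0, 0, 0, 0, 0, 0, 0, 0, 0, 0, 0, 0, 0, 0, 0, 0, 0, 0, 0, 0, 0])

```text
t: 10.75
position: [0.4685, 0.0281, 0.142]
tool_rot: [0.133, 0.991, 0.0, 0.0]
contact_force: [-1.3, -0.3, 2.1]
finger_gap: 0.0313
finger_force: 30.0
```

```bash
cat > fz.py <<'E'
from h import *
F=[]
for i in range(4):
    f=vision.grab_frame("side"); s=telemetry.state(); F.append(s["contact_force"][2])
print(np.round(F,2),np.mean(F),s["position"],s["t"])
E
python3 fz.py
```

```text
[2.75 2.13 2.17 2.4 ] 2.3628940738019972 [0.46849505 0.02811353 0.14192569] 10.95
```

Call:
jog_arm(plan=[0, 0, -0.0133, 0, 0, 0, 0, 0, -0.0133, 0, 0, 0, 0, 0, 0, 0, 0, 0, 0, 0, 0, 0, 0, 0, 0, 0, 0, 0, 0, 0])

```text
t: 11.37
position: [0.4685, 0.0281, 0.1399]
tool_rot: [0.133, 0.991, 0.0, 0.0]
contact_force: [-1.0, -1.1, 5.1]
finger_gap: 0.0316
finger_force: 30.0
```

```bash
python3 fz.py
```

```text
[5.19 4.28 4.15 4.25] 4.46434842396505 [0.46848249 0.02808206 0.13992601] 11.5667
```

B is unripe as well (about 6 N over 7.5 mm of travel). Next is C.

Call:
jog_arm(plan=[0, 0, 0, 0, 0, 0, 0, 0, 0, 0, 0, 0, 0, 0, 0.1, 0, 0, 0, 0, 0, 0.15, 0, 0, 0, 0, 0, 0.15, 0, 0, 0, -0.035, -0.311, 0, 0, 0, 0, -0.035, -0.311, 0, 0, 0, 0, -0.035, -0.311, 0, 0, 0, 0, -0.035, -0.311, 0, 0, 0, 0, 0, 0, 0, 0, 0, 0, 0, 0, 0, 0, 0, 0, 0, 0, 0, 0, 0, 0])

```text
t: 12.57
position: [0.4576, -0.0646, 0.1697]
tool_rot: [0.133, 0.991, 0.0, -0.0]
contact_force: [-0.2, 0.5, -1.7]
finger_gap: 0.0315
finger_force: 30.0
```

Call:
jog_arm(plan=[0, 0, -0.07, 0, 0, 0, 0, 0, -0.07, 0, 0, 0, 0, 0, -0.07, 0, 0, 0, 0, 0, 0, 0, 0, 0, 0, 0, 0, 0, 0, 0, 0, 0, 0, 0, 0, 0])

```text
t: 13.07
position: [0.4579, -0.065, 0.154]
tool_rot: [0.133, 0.991, 0.0, -0.0]
contact_force: [-0.1, 0.6, -0.8]
finger_gap: 0.0315
finger_force: 30.0
```

Call:
jog_arm(plan=[0, 0, -0.0133, 0, 0, 0, 0, 0, -0.0133, 0, 0, 0, 0, 0, -0.0133, 0, 0, 0, 0, 0, -0.0133, 0, 0, 0, 0, 0, -0.0133, 0, 0, 0, 0, 0, -0.0133, 0, 0, 0, 0, 0, 0, 0, 0, 0, 0, 0, 0, 0, 0, 0, 0, 0, 0, 0, 0, 0])

```text
t: 13.82
position: [0.4581, -0.0652, 0.1483]
tool_rot: [0.133, 0.991, 0.0, 0.0]
contact_force: [-0.5, -0.4, 1.9]
finger_gap: 0.0315
finger_force: 30.0
```

```bash
python3 fz.py
```

```text
[0.89 1.47 1.81 1.3 ] 1.365411581576116 [ 0.45812215 -0.06522591  0.14828432] 14.0167
```

3 N here. I'll go on in steps.

Call:
jog_arm(plan=[0, 0, -0.0133, 0, 0, 0, 0, 0, -0.0133, 0, 0, 0, 0, 0, 0, 0, 0, 0, 0, 0, 0, 0, 0, 0, 0, 0, 0, 0, 0, 0])

```text
t: 14.43
position: [0.458, -0.0652, 0.1461]
tool_rot: [0.133, 0.991, 0.0, 0.0]
contact_force: [0.5, 0.7, 0.9]
finger_gap: 0.0315
finger_force: 30.0
```

Call:
jog_arm(plan=[0, 0, -0.0133, 0, 0, 0, 0, 0, -0.0133, 0, 0, 0, 0, 0, 0, 0, 0, 0, 0, 0, 0, 0, 0, 0, 0, 0, 0, 0, 0, 0])

```text
t: 14.85
position: [0.458, -0.0652, 0.1441]
tool_rot: [0.133, 0.991, 0.0, 0.0]
contact_force: [1.4, -0.7, 0.8]
finger_gap: 0.032
finger_force: 30.0
```

```bash
python3 fz.py
```

```text
[1.57 0.79 0.82 1.61] 1.2011477804474955 [ 0.45798854 -0.06519327  0.14417905] 15.05
```

The force stays level at about 3 N, so C is the ripe one. I'll carry on until the dent bottoms out and the force reaches about 6 N.

Call:
jog_arm(plan=[0, 0, -0.0133, 0, 0, 0, 0, 0, -0.0133, 0, 0, 0, 0, 0, -0.0133, 0, 0, 0, 0, 0, -0.0133, 0, 0, 0, 0, 0, 0, 0, 0, 0, 0, 0, 0, 0, 0, 0, 0, 0, 0, 0, 0, 0])

```text
t: 15.63
position: [0.458, -0.0652, 0.1401]
tool_rot: [0.133, 0.991, 0.0, 0.0]
contact_force: [1.5, -0.2, 1.2]
finger_gap: 0.0318
finger_force: 30.0
```

```bash
python3 fz.py
```

```text
[1.1  1.13 1.9  1.17] 1.327574687163717 [ 0.45793577 -0.06520542  0.14017643] 15.8333
```

Call:
jog_arm(plan=[0, 0, -0.0133, 0, 0, 0, 0, 0, -0.0133, 0, 0, 0, 0, 0, 0, 0, 0, 0, 0, 0, 0, 0, 0, 0, 0, 0, 0, 0, 0, 0])

```text
t: 16.25
position: [0.4579, -0.0652, 0.1381]
tool_rot: [0.133, 0.991, 0.0, -0.0]
contact_force: [1.5, 0.2, 1.7]
finger_gap: 0.0313
finger_force: 30.0
```

```bash
python3 fz.py
```

```text
[1.55 1.65 2.18 1.26] 1.658894082748578 [ 0.4579309  -0.06520387  0.13818735] 16.45
```

Call:
jog_arm(plan=[0, 0, -0.0133, 0, 0, 0, 0, 0, -0.0133, 0, 0, 0, 0, 0, 0, 0, 0, 0, 0, 0, 0, 0, 0, 0, 0, 0, 0, 0, 0, 0])

```text
t: 16.87
position: [0.458, -0.0652, 0.1362]
tool_rot: [0.133, 0.991, 0.0, 0.0]
contact_force: [1.6, -0.1, 1.8]
finger_gap: 0.0317
finger_force: 30.0
```

```bash
python3 fz.py
```

```text
[2.61 2.95 2.66 3.54] 2.9387147294659703 [ 0.45799101 -0.0652257   0.13622884] 17.0667
```

Call:
jog_arm(plan=[0, 0, -0.0133, 0, 0, 0, 0, 0, -0.004, 0, 0, 0, 0, 0, 0, 0, 0, 0, 0, 0, 0, 0, 0, 0, 0, 0, 0, 0, 0, 0, 0, 0, 0, 0, 0, 0, 0, 0, 0, 0, 0, 0])

```text
t: 17.65
position: [0.458, -0.0652, 0.1349]
tool_rot: [0.133, 0.991, 0.0, 0.0]
contact_force: [0.7, -0.4, 4.1]
finger_gap: 0.0316
finger_force: 30.0
```

```bash
python3 fz.py
```

```text
[3.84 3.87 3.76 3.45] 3.732949714819484 [ 0.4579829  -0.06522008  0.13490565] 17.85
```

Call:
jog_arm(plan=[0, 0, -0.008, 0, 0, 0, 0, 0, 0, 0, 0, 0, 0, 0, 0, 0, 0, 0, 0, 0, 0, 0, 0, 0, 0, 0, 0, 0, 0, 0, 0, 0, 0, 0, 0, 0, 0, 0, 0, 0, 0, 0])

```text
t: 18.43
position: [0.4579, -0.0652, 0.1343]
tool_rot: [0.133, 0.991, 0.0, 0.0]
contact_force: [0.5, 1.1, 4.8]
finger_gap: 0.0316
finger_force: 30.0
```

```bash
python3 fz.py
```

```text
[5.   5.03 5.19 5.03] 5.0622990568802715 [ 0.4579654  -0.06521681  0.13429532] 18.6333
```

Call:
jog_arm(plan=[0, 0, 0.05, 0, 0, 0, 0, 0, 0.1, 0, 0, 0, 0, 0, 0.15, 0, 0, 0, 0, 0, 0.2, 0, 0, 0, 0, 0, 0.2, 0, 0, 0, 0, 0, 0.155, 0, 0, 0])

```text
t: 19.13
position: [0.4565, -0.065, 0.1988]
tool_rot: [0.133, 0.991, -0.0, -0.001]
contact_force: [0.2, 0.1, -1.7]
finger_gap: 0.0314
finger_force: 30.0
```

Call:
jog_arm(plan=[-0.0573, 0.483, 0, 0, 0, 0, -0.0573, 0.483, 0, 0, 0, 0, -0.0573, 0.483, 0, 0, 0, 0, -0.0573, 0.483, 0, 0, 0, 0, -0.0573, 0.483, 0, 0, 0, 0, -0.0573, 0.483, 0, 0, 0, 0, -0.0573, 0.483, 0, 0, 0, 0, -0.0573, 0.483, 0, 0, 0, 0, -0.0573, 0.483, 0, 0, 0, 0, -0.0573, 0.483, 0, 0, 0, 0, 0, 0, 0, 0, 0, 0, 0, 0, 0, 0, 0, 0])

```text
t: 20.13
position: [0.4127, 0.2988, 0.1977]
tool_rot: [0.13, 0.991, -0.001, -0.001]
contact_force: [0.3, -0.4, -1.3]
finger_gap: 0.0317
finger_force: 30.0
```

Call:
jog_arm(plan=[0, 0, 0, 0, 0, 0, 0, 0, 0, 0, 0, 0, 0, 0, 0, 0, 0, 0, 0, 0, 0, 0, 0, 0])

```text
t: 20.47
position: [0.4153, 0.2955, 0.1983]
tool_rot: [0.134, 0.991, -0.0, -0.0]
contact_force: [0.4, 0.4, -2.4]
finger_gap: 0.0316
finger_force: 30.0
```

```bash
python3 - <<'E'
from h import *
s,f,P=wrist("w3"); print(s["t"],s["position"],s["tool_rot"])
a=vision.grab_frame("top");b=vision.grab_frame("side")
np.savez("t3_0",P=cloud(a),**a)
m=(abs(P[...,0]-.415)<.06)&(abs(P[...,1]-.297)<.06)&(P[...,2]>.045)&(P[...,2]<.06)
q=P[m]; print(len(q),cv2.minEnclosingCircle((q[:,:2]*1000).astype(np.float32)))
cv2.imwrite("pics/ret.png",np.vstack([f["color"][80:280,120:520],cv2.resize(b["color"][80:280,220:420],(400,400))])[:,:,::-1])
E
```

```text
20.4667 [0.41527821 0.29551789 0.1983074 ] [ 1.34126316e-01  9.90964148e-01 -4.29192873e-04 -6.60745546e-05]
1821 ((414.6291809082031, 296.5584411621094), 34.143375396728516)
```

View pics/ret.png

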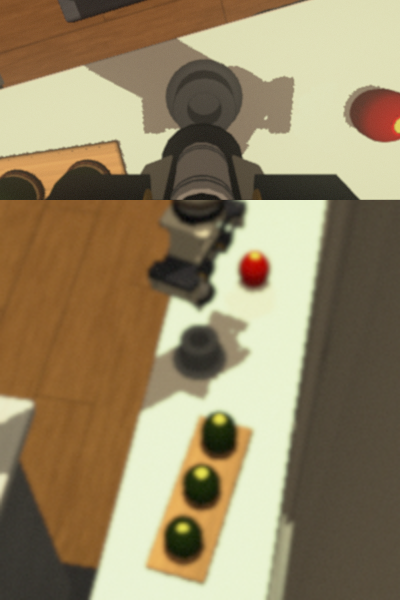

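The wrist view shows the empty stand at (204,95) with the tester held over it. The side view shows all three avocados standing at (219,435), (201,485) and (184,540). The stand centre is at (0.4146, 0.2966), so I'll insert.

Call:
jog_arm(plan=[-0.007, 0.014, -0.15, 0, 0, 0, 0, 0, -0.2, 0, 0, 0, 0, 0, -0.2, 0, 0, 0, 0, 0, -0.2, 0, 0, 0, 0, 0, 0, 0, 0, 0, 0, 0, 0, 0, 0, 0, 0, 0, 0, 0, 0, 0])

```text
t: 21.2
position: [0.4145, 0.2984, 0.1424]
tool_rot: [0.133, 0.991, 0.0, 0.0]
contact_force: [-1.1, 0.3, -0.8]
finger_gap: 0.0319
finger_force: 30.0
```

Call:
jog_arm(plan=[0, 0, -0.13, 0, 0, 0, 0, 0, -0.13, 0, 0, 0, 0, 0, -0.13, 0, 0, 0, 0, 0, -0.13, 0, 0, 0, 0, 0, -0.13, 0, 0, 0, 0, 0, -0.13, 0, 0, 0, 0, 0, -0.05, 0, 0, 0, 0, 0, 0, 0, 0, 0, 0, 0, 0, 0, 0, 0, 0, 0, 0, 0, 0, 0])

```text
t: 22.03
position: [0.4145, 0.2983, 0.0799]
tool_rot: [0.133, 0.991, 0.0, 0.0]
contact_force: [-0.8, 0.3, -2.1]
finger_gap: 0.0315
finger_force: 30.0
```

Call:
jog_arm(plan=[0, 0, -0.01, 0, 0, 0, 0, 0, -0.01, 0, 0, 0, 0, 0, 0, 0, 0, 0, 0, 0, 0, 0, 0, 0])

```text
t: 22.37
position: [0.4144, 0.2981, 0.0784]
tool_rot: [0.133, 0.991, 0.0, 0.0]
contact_force: [-0.8, 0.3, -2.3]
finger_gap: 0.0313
finger_force: 30.0
```

Call:
jog_arm(plan=[0, 0, 0, 0, 0, 0, 0, 0, 0, 0, 0, 0, 0, 0, 0, 0, 0, 0, 0, 0, 0, 0, 0, 0, 0, 0, 0, 0, 0, 0, 0, 0, 0, 0, 0, 0], claw=91)

```text
t: 22.87
position: [0.4145, 0.2982, 0.0785]
tool_rot: [0.133, 0.991, 0.0, 0.0]
contact_force: [0.2, 0.5, 0.5]
finger_gap: 0.067
finger_force: 0.0
```

Call:
jog_arm(plan=[0, 0, 0.1, 0, 0, 0, 0, 0, 0.2, 0, 0, 0, 0, 0, 0.3, 0, 0, 0, 0, 0, 0.4, 0, 0, 0, 0, 0, 0.4, 0, 0, 0, 0, 0, 0.2, 0, 0, 0, 0, 0, 0, 0, 0, 0, 0, 0, 0, 0, 0, 0])

```text
t: 23.53
position: [0.415, 0.2984, 0.1997]
tool_rot: [0.133, 0.991, 0.001, 0.001]
contact_force: [-0.1, -1.0, -0.9]
finger_gap: 0.0912
finger_force: 0.0
```

```bash
python3 - <<'E'
from h import *
s,f,P=wrist("w4"); print(s["t"],s["position"],s["tool_rot"],s["joints"])
for a,b in((.115,.14),(.053,.063)):
    q=P[(abs(P[...,0]-.415)<.06)&(abs(P[...,1]-.297)<.06)&(P[...,2]>a)&(P[...,2]<b)]
    print(len(q),cv2.minEnclosingCircle((q[:,:2]*1000).astype(np.float32)),np.median(q[:,2]))
for g in("top","side"):
    f=vision.grab_frame(g);P=cloud(f);H,S,V=[cv2.cvtColor(f["color"],cv2.COLOR_RGB2HSV)[...,i].astype(int) for i in range(3)]
    m=(H>22)&(H<45)&(S>90)&(V>100)&(P[...,2]>.05)&(abs(P[...,0]-.47)<.06)&(abs(P[...,1]-.03)<.15)
    k,l,st,ce=cv2.connectedComponentsWithStats(m.astype(np.uint8))
    for i in range(1,k):
        if st[i,4]>5: print(g,st[i,4],np.nanmedian(P[l==i],0).round(4))
E
```

```text
23.5333 [0.41500877 0.29844426 0.19968488] [1.33030844e-01 9.91110957e-01 8.10492554e-04 1.09955614e-03] [-0.38751091  0.28004416 -0.33732712  1.93541798  0.11409787  0.94158838
  0.52423168]
984 ((414.89892578125, 296.9303283691406), 15.739283561706543) 0.12243099624532541
1753 ((414.6746826171875, 296.7956237792969), 33.81890106201172) 0.05761436452592697
top 45 [0.4795 0.1237 0.0903]
top 42 [0.4672 0.029  0.0816]
top 38 [ 0.4573 -0.0643  0.0758]
side 40 [0.48   0.1213 0.0911]
side 46 [0.469  0.0287 0.0816]
side 35 [ 0.4576 -0.0652  0.078 ]
```

The tester is upright in its stand, and C's spot is about 10 mm deeper. Next I turn the gripper across the tray and go above C.

Call:
jog_arm(plan=[0.0476, -0.404, 0, 0, 0, -0.0592, 0.0476, -0.404, 0, 0, 0, -0.0592, 0.0476, -0.404, 0, 0, 0, -0.0592, 0.0476, -0.404, 0, 0, 0, -0.0592, 0.0476, -0.404, 0, 0, 0, -0.0592, 0.0476, -0.404, 0, 0, 0, -0.0592, 0.0476, -0.404, 0, 0, 0, -0.0592, 0.0476, -0.404, 0, 0, 0, -0.0592, 0.0476, -0.404, 0, 0, 0, -0.0592, 0.0476, -0.404, 0, 0, 0, -0.0592, 0.0476, -0.404, 0, 0, 0, -0.0592, 0.0476, -0.404, 0, 0, 0, -0.0592])

```text
t: 24.68
position: [0.4562, -0.0669, 0.1972]
tool_rot: [0.749, 0.662, -0.001, -0.001]
contact_force: [-0.3, 0.1, -0.5]
finger_gap: 0.0912
finger_force: 0.0
```

Call:
jog_arm(plan=[0, 0, 0, 0, 0, 0, 0, 0, 0, 0, 0, 0, 0, 0, 0, 0, 0, 0, 0, 0, 0, 0, 0, 0])

```text
t: 25.02
position: [0.4567, -0.064, 0.1977]
tool_rot: [0.746, 0.666, -0.0, -0.001]
contact_force: [-0.7, 0.4, 0.1]
finger_gap: 0.0908
finger_force: 0.0
```

```bash
python3 - <<'E'
from h import *
s,f,P=wrist("w5"); q=s["tool_rot"]; R=Ro.from_quat(q).as_matrix(); print(s["t"],s["position"],R.round(3),s["joints"].round(2))
H,S,V=[cv2.cvtColor(f["color"],cv2.COLOR_RGB2HSV)[...,i].astype(int) for i in range(3)]
for a,b in((.045,.053),(.04,.06)):
  m=(P[...,2]>a)&(P[...,2]<b)&(np.hypot(P[...,0]-.458,P[...,1]+.065)<.04); p=P[m]
  if len(p)>10:
    A=np.c_[2*p[:,:2],np.ones(len(p))]; c=np.linalg.lstsq(A,(p[:,:2]**2).sum(1),rcond=None)[0]; print(len(p),c[:2],np.sqrt(c[2]+c[0]**2+c[1]**2),cv2.minEnclosingCircle((p[:,:2]*1000).astype(np.float32)))
E
```

```text
25.0167 [ 0.45671534 -0.06400715  0.19768   ] [[ 0.113  0.994 -0.002]
 [ 0.994 -0.113  0.001]
 [ 0.    -0.002 -1.   ]] [ 0.    0.18  0.09  2.06 -0.02  0.91 -0.01]
68 [ 0.45791317 -0.06644128] 0.029801032842414275 ((460.0948486328125, -62.54062271118164), 29.633378982543945)
302 [ 0.45791289 -0.0659872 ] 0.028918953224954757 ((458.1343994140625, -66.09941101074219), 29.980741500854492)
```

View pics/w5.png

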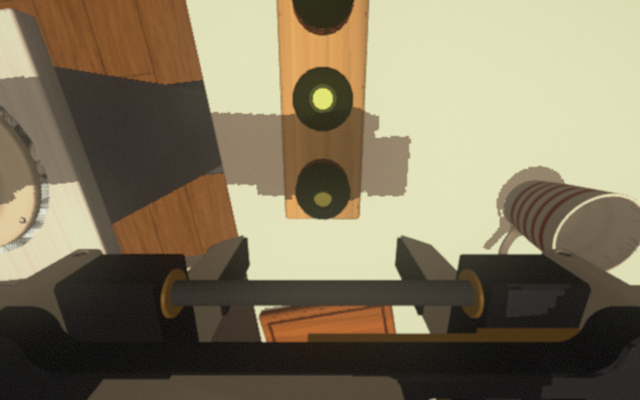

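C sits between the fingers' lines at (323,190), with its dented spot visible; the board is below and the mug is clear at (580,220). I'll descend and grip.

Call:
jog_arm(plan=[0.014, -0.02, -0.3, 0, 0, 0, 0, 0, -0.3, 0, 0, 0, 0, 0, -0.3, 0, 0, 0, 0, 0, -0.3, 0, 0, 0, 0, 0, -0.3, 0, 0, 0, 0, 0, -0.24, 0, 0, 0, 0, 0, -0.2, 0, 0, 0, 0, 0, -0.13, 0, 0, 0, 0, 0, -0.06, 0, 0, 0, 0, 0, 0, 0, 0, 0, 0, 0, 0, 0, 0, 0, 0, 0, 0, 0, 0, 0])

```text
t: 26.07
position: [0.4591, -0.0669, 0.0395]
tool_rot: [0.747, 0.665, 0.001, 0.001]
contact_force: [0.3, -0.6, -0.2]
finger_gap: 0.0911
finger_force: 0.0
```

Call:
jog_arm(plan=[0, 0, 0, 0, 0, 0, 0, 0, 0, 0, 0, 0, 0, 0, 0, 0, 0, 0, 0, 0, 0, 0, 0, 0, 0, 0, 0, 0, 0, 0, 0, 0, 0, 0, 0, 0, 0, 0, 0, 0, 0, 0, 0, 0, 0, 0, 0, 0], claw=50)

```text
t: 26.73
position: [0.4579, -0.067, 0.0388]
tool_rot: [0.747, 0.665, -0.0, -0.0]
contact_force: [-1.5, 0.1, 5.2]
finger_gap: 0.0594
finger_force: 30.0
```

Call:
jog_arm(plan=[0, 0, 0.05, 0, 0, 0, 0, 0, 0.1, 0, 0, 0, 0, 0, 0.15, 0, 0, 0, 0, 0, 0.2, 0, 0, 0, 0, 0, 0.2, 0, 0, 0, 0, 0, 0.1, 0, 0, 0, 0, 0, 0, 0, 0, 0])

```text
t: 27.32
position: [0.4599, -0.0672, 0.1004]
tool_rot: [0.747, 0.665, 0.001, 0.001]
contact_force: [-0.4, -0.4, -2.1]
finger_gap: 0.0591
finger_force: 30.0
```

Call:
jog_arm(plan=[-0.01, -0.2, 0, 0, 0, 0, -0.02, -0.35, 0, 0, 0, 0, -0.023, -0.4, 0, 0, 0, 0, -0.023, -0.4, 0, 0, 0, 0, -0.023, -0.4, 0, 0, 0, 0, -0.023, -0.4, 0, 0, 0, 0, -0.023, -0.4, 0, 0, 0, 0, -0.022, -0.35, 0, 0, 0, 0, -0.02, -0.25, 0, 0, 0, 0, 0, -0.15, 0, 0, 0, 0, 0, 0, 0, 0, 0, 0, 0, 0, 0, 0, 0, 0])

```text
t: 28.32
position: [0.4439, -0.3137, 0.0979]
tool_rot: [0.747, 0.664, 0.0, -0.001]
contact_force: [-0.4, 1.0, -2.8]
finger_gap: 0.0594
finger_force: 30.0
```

Call:
jog_arm(plan=[0, 0, 0, 0, 0, 0, 0, 0, 0, 0, 0, 0, 0, 0, 0, 0, 0, 0])

```text
t: 28.57
position: [0.4447, -0.3127, 0.0985]
tool_rot: [0.746, 0.666, 0.0, -0.0]
contact_force: [-0.5, 0.6, -2.3]
finger_gap: 0.0591
finger_force: 30.0
```

```bash
python3 - <<'E'
from h import *
s,f,P=wrist("w6"); print(s["t"],s["position"],s["tool_rot"],s["contact_force"],s["finger_gap"])
b=vision.grab_frame("side");a=vision.grab_frame("top")
cv2.imwrite("pics/held.png",np.vstack([cv2.resize(a["color"][150:260,270:520],(500,220)),cv2.resize(b["color"][170:390,220:420],(320,352))[:, :] if 0 else cv2.resize(b["color"][190:390,220:470],(500,370))])[:,:,::-1])
E
```

```text
28.5667 [ 0.44474579 -0.31273991  0.09854247] [ 7.46347007e-01  6.65556868e-01  2.67156903e-04 -3.59132138e-04] [-0.54376231  0.62553259 -2.33966035] 0.0591250762307116
```

View pics/held.png

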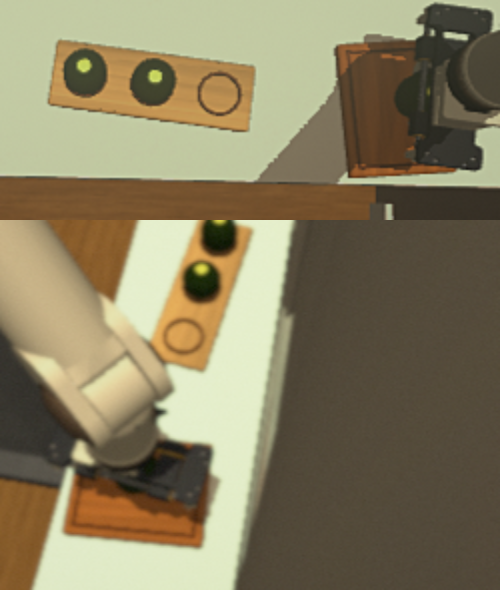

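C is held upright over the board at (415,95), and the other two stand in their nests at (85,70) and (153,80). I'll lower it.

Call:
jog_arm(plan=[0, 0, -0.1, 0, 0, 0, 0, 0, -0.2, 0, 0, 0, 0, 0, -0.2, 0, 0, 0, 0, 0, -0.13, 0, 0, 0, 0, 0, -0.06, 0, 0, 0, 0, 0, -0.02, 0, 0, 0, 0, 0, 0, 0, 0, 0, 0, 0, 0, 0, 0, 0, 0, 0, 0, 0, 0, 0])

```text
t: 29.47
position: [0.4448, -0.3149, 0.0461]
tool_rot: [0.747, 0.665, 0.0, 0.001]
contact_force: [0.0, 0.3, -3.1]
finger_gap: 0.0598
finger_force: 30.0
```

Call:
jog_arm(plan=[0, 0, -0.0133, 0, 0, 0, 0, 0, 0, 0, 0, 0, 0, 0, 0, 0, 0, 0])

```text
t: 29.72
position: [0.4444, -0.3146, 0.0447]
tool_rot: [0.747, 0.665, 0.0, 0.0]
contact_force: [0.4, 1.0, -2.1]
finger_gap: 0.0592
finger_force: 30.0
```

Call:
jog_arm(plan=[0, 0, -0.0133, 0, 0, 0, 0, 0, 0, 0, 0, 0, 0, 0, 0, 0, 0, 0])

```text
t: 29.97
position: [0.4443, -0.3144, 0.0434]
tool_rot: [0.747, 0.665, 0.0, -0.0]
contact_force: [0.3, 0.1, -2.5]
finger_gap: 0.059
finger_force: 30.0
```

Call:
jog_arm(plan=[0, 0, -0.01, 0, 0, 0, 0, 0, 0, 0, 0, 0, 0, 0, 0, 0, 0, 0])

```text
t: 30.22
position: [0.4444, -0.3146, 0.0428]
tool_rot: [0.747, 0.665, 0.0, 0.0]
contact_force: [-0.3, -0.3, 1.4]
finger_gap: 0.0596
finger_force: 30.0
```

Contact with the board. I'll release and retreat upward.

Call:
jog_arm(plan=[0, 0, 0, 0, 0, 0, 0, 0, 0, 0, 0, 0, 0, 0, 0, 0, 0, 0, 0, 0, 0, 0, 0, 0, 0, 0, 0, 0, 0, 0, 0, 0, 0, 0, 0, 0, 0, 0, 0, 0, 0, 0, 0, 0, 0, 0, 0, 0], claw=91)

```text
t: 30.88
position: [0.4443, -0.3145, 0.0426]
tool_rot: [0.747, 0.665, 0.0, -0.0]
contact_force: [-0.8, 0.3, 0.6]
finger_gap: 0.0914
finger_force: 0.0
```

Call:
jog_arm(plan=[0, 0, 0.1, 0, 0, 0, 0, 0, 0.2, 0, 0, 0, 0, 0, 0.3, 0, 0, 0, 0, 0, 0.4, 0, 0, 0, 0, 0, 0.4, 0, 0, 0, 0, 0, 0.4, 0, 0, 0, 0, 0, 0.3, 0, 0, 0, 0, 0, 0, 0, 0, 0, 0, 0, 0, 0, 0, 0, 0, 0, 0, 0, 0, 0, 0, 0, 0, 0, 0, 0])

```text
t: 31.8
position: [0.4434, -0.3139, 0.199]
tool_rot: [0.747, 0.665, -0.0, -0.001]
contact_force: [0.3, 0.5, -0.2]
finger_gap: 0.0909
finger_force: 0.0
```

```bash
python3 - <<'E'
from h import *
s,f,P=wrist("w7"); print(s["t"],s["position"])
b=vision.grab_frame("side");a=vision.grab_frame("top")
cv2.imwrite("pics/end.png",np.vstack([f["color"],cv2.resize(b["color"][120:320,160:480],(640,200*2))[:199]])[:,:,::-1])
q=P[(P[...,2]>.07)&(P[...,2]<.12)&(abs(P[...,0]-.444)<.05)&(abs(P[...,1]+.314)<.05)]; print(len(q),q.mean(0),np.percentile(q[:,2],97))
E
```

```text
31.8 [ 0.44343995 -0.31388522  0.19904093]
1997 [ 0.44594181 -0.31011668  0.08159094] 0.09032923389524436
```

View pics/end.png

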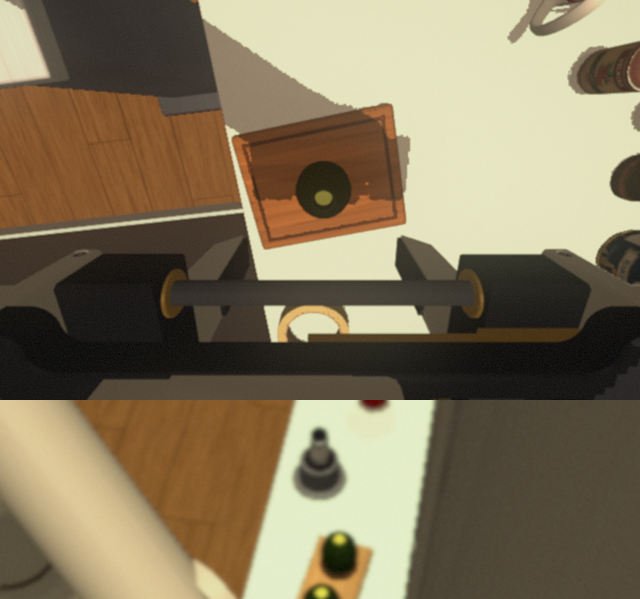

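The ripe avocado stands upright on the board at (323,190). The tester is upright in its stand at (319,465), and the other two avocados are in their nests.

```bash
python3 -c "
from bench import job; print(job.hand_in())"
```

```text
the job is handed in; nothing more can be done
None
```

The ripe avocado, the one nearest the board, now stands upright on the chopping board; the other two are in their nests, the tester is upright in its stand, and the job was handed in at about 32 s.

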